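# Hold the tin roller's dead-man control at half travel

## Robot

A 7-joint arm with a two-finger parallel gripper is mounted at the origin on the work surface. World frame = base frame: x ahead of the robot, y to its left, z up, the work surface at z = 0. Lengths are in m, angles in rad, forces in N, time in s.
With the tool pointing down it reaches from about 0.35 to 0.9 m from the base axis. Payload 8.1 kg.
Tool frame: the origin (TCP) lies midway between the tips of the shut fingers; the grasp point (between the pads) lies 19 mm behind it (manip.tcp_to_grasp is the z of the grasp point in the tool frame, in m); z points along the fingers, y is the direction in which the jaws open and shut (so a half turn about z gives the same grasp; the last joint's range is limited). The gripper opens to 85 mm and grips with 20 to 120 N. Pads are 22 mm wide; open, the fingers measure 114 mm over their backs; the gripper's body (76 mm by 85 mm) begins 54 mm behind the grasp point. The pads swing forward as they close: fully open they stand 13 mm farther back than shut.
Start: joints at [1.052, 0.434, 0.025, 1.573, -0.012, 1.134, -0.075], TCP at [0.252, -0.572, 0.231] pointing down, gripper open.
Joint ranges: [-2.62, 2.62], [-0.44, 2.09], [-1.27, 1.32], [0.08, 2.57], [-1.32, 4.46], [0.12, 2], [-2.74, 2.74]. Speed limits (rad/s): [2.22, 2.22, 3.01, 3.01, 3.14, 3.14, 3.14].

## Interface

Orientations are given as a rotation vector (axis times angle).
In Python, from bench import manip gives the robot as it stands. The module is installed in compiled form; this text tells all that it offers.
- The arm moves only by the tool apply_moves, never from a script. Its argument "moves" is a list of rows, each a list of 7 numbers: the shift along the tool's x, y, z in cm, then the turn, a rotation vector about the tool's x, y, z in rad, then the gripper's target within -1 to 1 (shut at 1, half-way at 0, fully open at -1). In form: [[x, y, z, wx, wy, wz, fingers], ...]. A call has 1 to 12 rows; each row shifts and turns the commanded pose from where the row before left it, along the tool's axes as they then stand; what a row does not reach is not made up. A row lasts 1/12 s, in which the tool goes at most 41.7 mm and 7.16 degrees, less where a joint would pass 70% of its speed; a pose out of reach is approached as far as the arm can. A call is refused whole if a number of a shift passes 4.17 or a number of a turn 0.125, either way. A call with a gripper value outside its range is refused whole. The fingers move at their own pace and stop on an object; "squeeze" is the grip in N (left out, the last holds). Time passes only in rows, so rows that do not move let the fingers close. It gives the time, the measured TCP pose, the force and the opening at its end, in the units of the state.
- manip.get_state(): the state, without advancing time (a new reading comes with each control period).
- manip.camera(name): name is "side" or "top"; returns a dict with "image" (420x560x3 uint8, red, green, blue), "depth" (420x560 float32, m along the optical axis (not along the pixel's ray), 0 where there is no reading), "vertical_fov" (degrees; the focal length in pixels is half the picture's height over the tangent of half this angle, whatever the lens; pixels are square), "cx", "cy" (the principal point, pixels), "rvec" (rotation vector, rad) and "tvec" (3), from world to camera coordinates, as OpenCV has them. Camera axes: x right, y down, z forward; pixel columns grow to the right and rows downward; lengths in m; the calibration is good to about 2 mm. A picture is of the moment at which its call begins.
- manip.sign_off(): hands the job in, once; it reports no verdict.
The state is a dict: "time_s": time; "joints": joint angles; "joint_vel": joint speeds; "tau": joint torques, N m; "position": TCP position; "ee_rot": TCP orientation; "force": force on the tool from outside, world axes, zero at the start; "wrist_torque": the same for the moment, N m; "finger_gap": opening from 0.0 (shut) to 1.0 (fully open).
Only numpy, scipy, OpenCV 4.12 (cv2) and the standard library are available. Lean on these libraries where they do the work, as an engineer would, in place of code of your own. Each camera call takes 0.05 s, during which the arm holds its last target. There are 200 camera calls.

## Task

The tin roller on this bench runs only while its dead-man control is held half-way down: take the loose T-handle, fit its square bore fully home on the square stem of the control box, then press it straight down 10 mm, until the handle's underside is level with the tops of the two index posts on the box. Never let it go right down to its stop, which trips the machine, and leave the other things on the bench undisturbed. Finish while still holding the handle pressed at half travel; do not let it come up.

Things in the scene. Friction and masses are not known exactly. Their poses are not given: they have to be found in the camera images.
- handle: Loose aluminium T-handle, about 0.2 kg, 70 mm high, upright on the bench: a square hub 44 x 44 x 32 mm high with a grip bar on top. A blind square bore, 18.5 x 18.5 mm and 25 mm deep, opens in the middle of the underside, its sides parallel to the hub's. Origin: centre of the underside (bore mouth), z up. It fits the stem in any of the four quarter turns.
- handle_grip (a point): Middle of the handle's upright grip bar, on the handle's axis 54 mm above its underside. The bar is 70 mm long (along x), 18 mm thick (along y), and 38 mm tall: from the hub's top at 32 mm to 70 mm above the underside. Axes as the handle's.
- console: Grey steel control box fixed to the bench, 160 mm (x) x 140 mm (y), its top plate 70 mm above the bench, the sprung stem in the middle. Two steel index posts, 12 mm in diameter and 14 mm tall (tops 84 mm above the bench), stand on the plate 48 mm either side of the stem along x. Origin: centre of the underside, z up; x and y parallel to the sides of the stem's square.
- stem_shoulder (a point): Centre of the stem's shoulder, the flat top of a round steel plunger 34 mm in diameter; 94 mm above the bench when up, it sinks with the stem. Axes as the box's. Fully home, the handle's underside rests on this shoulder, so that point and the handle's origin coincide.
- stem_tip (a point): Centre of the top of the stem's square shaft, which stands on the shoulder: 16 x 16 mm, 22 mm tall, the top 6 mm tapering to 10 x 10 mm. It moves with the stem and does not turn. With the handle home the bore's ceiling stays 3 mm above it.
- stem (a joint): How far the stem is pressed straight down, m: 0 up (at rest), 0.010 half travel, 0.020 at its lower stop. It springs back. With the handle on it starts to sink at about 4 N of push and takes 0.6 N more per mm, so about 10 N at half travel; the handle's own weight does not sink it.
- tape: Bystander: cardboard-brown tape roll lying flat, 100 mm outside and 76 mm inside diameter, 25 mm high. Origin: centre of the underside.
- knob: Bystander: spare round aluminium knob, not wanted, 60 mm in diameter, 54 mm high, no grip bar. Origin: centre of the underside.
- tin: Bystander: closed paint tin, 100 mm in diameter, 120 mm high. Origin: centre of the underside.
- scraper: Bystander: flat scraper about 210 mm long lying along its x. Origin: under its middle.
- cup: Bystander: white plastic cup, 76 mm across the rim, 80 mm high. Origin: centre of the underside.
- brush: Bystander: paint brush about 200 mm long lying along its x. Origin: under its middle.
- jar: Bystander: glass jar with a black lid, 64 mm in diameter, 80 mm high. Origin: centre of the underside.
There are look-alikes about, which are no part of the job. What is shaped like the handle but blue or red is not meant.

How it is judged:
By the outcome, as a careful person would: the job done as asked, in the order asked, and still so for the second after the job is handed in, while the arm keeps its last pose, push and grip.
It also fails if it takes over 40 s, if anything falls off the work surface, if the arm or the gripper's body presses on something with over 40 N, if the wrist force passes 120 N, or if a joint passes its speed limit or range.

## Working session

There is one attempt and no reset: what is moved stays moved. The work goes in short steps, Python scripts to look and compute and a tool call to move; the robot and the scene stay as the last step left them, time stands still between calls to the robot, and variables do not carry over. Pictures are saved under pics/ and viewed, about 8 in all and at most 12, crops included, and the job is handed in when it is done.

Besides the shell and the picture viewer there is one more tool, called after "Emit:" by a JSON object that holds its "fn" and its "kwargs". apply_moves: Moves the arm, as the interface text tells. Its arguments: {"type":"object","properties":{"moves":{"type":"array"},"squeeze":{"type":"number"}},"required":["moves"]}

```bash
mkdir -p pics
cat > h.py <<'E'
import numpy as np, cv2
from bench import manip
def cam(n,save=None):
    c=manip.camera(n)
    if save: np.savez(save,**c)
    return c
def K(c):
    h=c["image"].shape[0]; f=h/2/np.tan(np.radians(c["vertical_fov"])/2)
    return f
def cloud(c):
    f=K(c);d=c["depth"];v,u=np.mgrid[:d.shape[0],:d.shape[1]]
    p=np.stack([(u-c["cx"])*d/f,(v-c["cy"])*d/f,d],-1)
    R=cv2.Rodrigues(np.array(c["rvec"],float))[0]
    w=(p-np.array(c["tvec"]).ravel())@R
    w[d==0]=np.nan
    return w
def proj(c,P):
    R=cv2.Rodrigues(np.array(c["rvec"],float))[0]
    q=np.atleast_2d(P)@R.T+np.array(c["tvec"]).ravel()
    return np.c_[K(c)*q[:,0]/q[:,2]+float(c["cx"]),K(c)*q[:,1]/q[:,2]+float(c["cy"])]
E
python3 - <<'E'
from h import *
for n in("top","side"):
    c=cam(n,n+"0.npz"); cv2.imwrite(f"pics/{n}0.png",c["image"][...,::-1])
    R=cv2.Rodrigues(np.array(c["rvec"],float))[0]
    print(n,K(c),c["cx"],c["cy"],-R.T@np.array(c["tvec"]).ravel(),R[2])
print(manip.get_state(),manip.tcp_to_grasp)
E
```

```text
top 463.9954683292582 281.3467670838705 208.97672109340104 [ 0.45610931 -0.00744008  1.27696093] [ 0.11914711  0.01712711 -0.99272888]
side 398.2370881991039 275.8502292348912 205.31610584612645 [0.06116896 0.76337907 0.73266225] [ 0.46247168 -0.66680288 -0.58437476]
{'time_s': 0.1, 'joints': array([ 1.05237362,  0.43516817,  0.02499873,  1.574005  , -0.0115987 ,
        1.13399743, -0.07507696]), 'joint_vel': array([ 9.20671644e-04, -2.60200953e-03,  1.99816314e-04, -3.00803168e-03,
        4.03275625e-05,  6.08273661e-04, -1.78058925e-03]), 'tau': array([ 3.25656998e-03, -6.71761537e+01,  1.02791715e+00, -3.16904175e+01,
        1.56574842e-02,  7.28480547e-03,  5.60579338e-05]), 'position': array([ 0.25221975, -0.57135398,  0.23059593]), 'ee_rot': array([-3.07262171e+00, -6.48089815e-01,  6.80735005e-04]), 'force': array([-0.14165622,  0.51795717, -1.27070959]), 'wrist_torque': array([ 0.03930105, -0.02233679,  0.00674261]), 'finger_gap': 1.0002051466318886} -0.0187
```

View pics/top0.png

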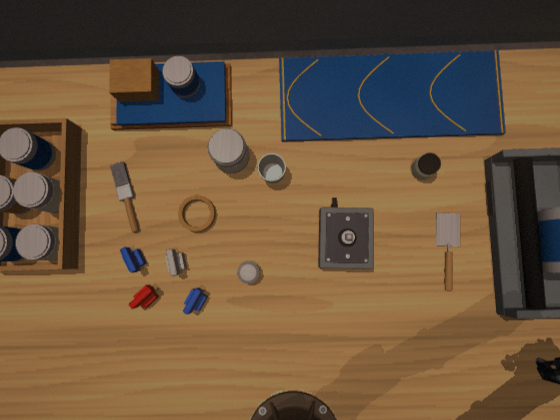

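View pics/side0.png

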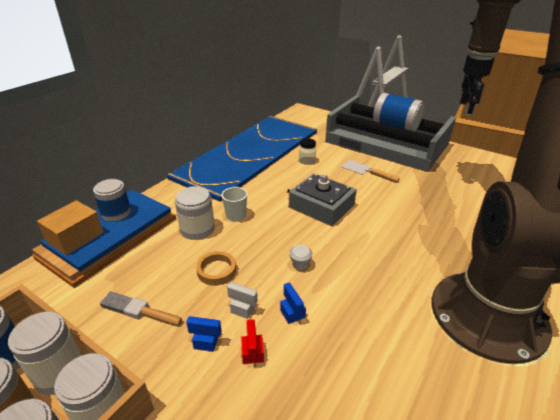

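Top view: the aluminium handle is at (176,262), with lookalikes blue (133,260), blue (195,300) and red (144,297); the knob is at (249,272) and the console at (347,238). In the side view the grey handle is at (242,300) and the console at (322,195). Grey with a grip bar matches only the one at (176,262). I'll confirm that in a crop and measure it.

```bash
cat > m.py <<'E'
from h import *
def load(n): return dict(np.load(n))
def rect(pts,l=""):
    r=cv2.minAreaRect((pts[:,:2]*1000).astype(np.float32)); print(l,len(pts),"c(mm)",np.round(r[0],1),"size",np.round(r[1],1),"ang",round(r[2],1),"z med",np.round(np.median(pts[:,2])*1000,1)); return r
E
python3 - <<'E'
from m import *
T=load("top0.npz");S=load("side0.npz")
wt,ws=cloud(T),cloud(S)
for n,w,(u,v) in(("top",wt,(176,262)),("side",ws,(242,298))):
    print(n,w[v,u],"console",w[(238,347) if n=="top" else (183,322)])
c0=np.nanmedian(wt[258:266,172:180].reshape(-1,3),0)
for n,w in(("top",wt),("side",ws)):
    p=w.reshape(-1,3); p=p[np.isfinite(p).all(1)]
    q=p[np.linalg.norm(p[:,:2]-c0[:2],axis=1)<.05]
    print(n,np.histogram(q[:,2],np.arange(-.01,.09,.01)))
    rect(q[q[:,2]>.06],n+" bar"); rect(q[q[:,2]>.015],n+" all")
    k0=wt[238,347][:2]
    q=p[np.linalg.norm(p[:,:2]-k0,axis=1)<.13]
    pl=q[(q[:,2]>.064)&(q[:,2]<.076)]; rect(pl,n+" plate")
    q=p[np.linalg.norm(p[:,:2]-k0,axis=1)<.07]
    for a,b in((.08,.09),(.09,.099),(.102,.13)):
        z=q[(q[:,2]>a)&(q[:,2]<b)]
        if len(z)>2: rect(z,f"{n} {a}")
def crop(c,x0,y0,x1,y1,s): return cv2.resize(c["image"][y0:y1,x0:x1,::-1],None,fx=s,fy=s,interpolation=cv2.INTER_CUBIC)
a=crop(T,115,235,215,315,4);b=crop(T,310,190,390,270,4)
d=crop(S,180,270,280,350,4);e=crop(S,280,160,360,240,4)
cv2.imwrite("pics/crop.png",np.vstack([np.hstack([a,b[:320]]),np.hstack([d,e])])[:640])
i=cv2.imread("pics/crop.png");cv2.imwrite("pics/crop.png",cv2.resize(i,None,fx=.93,fy=.93))
E
```

```text
top [0.47052577 0.29451051 0.05426055] console [ 0.51792728 -0.14955477  0.11304159]
side [0.46483814 0.31402602 0.04674857] console [ 0.51891985 -0.13797503  0.09319553]
top (array([298, 346,  16,  31, 108,  22,  23, 117,  80]), array([-0.01,  0.  ,  0.01,  0.02,  0.03,  0.04,  0.05,  0.06,  0.07,
        0.08]))
top bar 197 c(mm) [472.4 303.4] size [69.9 18.1] ang 11.7 z med 69.5
top all 386 c(mm) [472.2 304.1] size [69.9 45.7] ang 11.5 z med 60.8
top plate 2130 c(mm) [ 522.9 -153.9] size [138.1 157.6] ang 87.2 z med 70.0
top 0.08 39 c(mm) [ 523.7 -148.3] size [ 21. 105.] ang 87.5 z med 84.8
top 0.09 91 c(mm) [ 524.  -154.5] size [30.9 30.8] ang 88.2 z med 94.5
top 0.102 41 c(mm) [ 522.9 -153.9] size [13.1 15.2] ang 88.7 z med 113.2
side (array([375, 184,  62,  91, 138,  84,  92, 226,  25]), array([-0.01,  0.  ,  0.01,  0.02,  0.03,  0.04,  0.05,  0.06,  0.07,
        0.08]))
side bar 251 c(mm) [469.7 308.6] size [69.4 20.5] ang 11.1 z med 68.3
side all 688 c(mm) [468.6 314.5] size [70.4 32.4] ang 11.1 z med 49.8
side plate 766 c(mm) [ 522.2 -149.1] size [115.3 132.3] ang 87.2 z med 68.6
side 0.08 52 c(mm) [ 522.7 -144.6] size [ 25.4 104.5] ang 88.1 z med 83.5
side 0.09 44 c(mm) [ 521.4 -147.2] size [30.5 25.3] ang 18.7 z med 92.7
side 0.102 35 c(mm) [ 521.9 -149.9] size [19.4 16.6] ang 85.9 z med 110.6
```

View pics/crop.png

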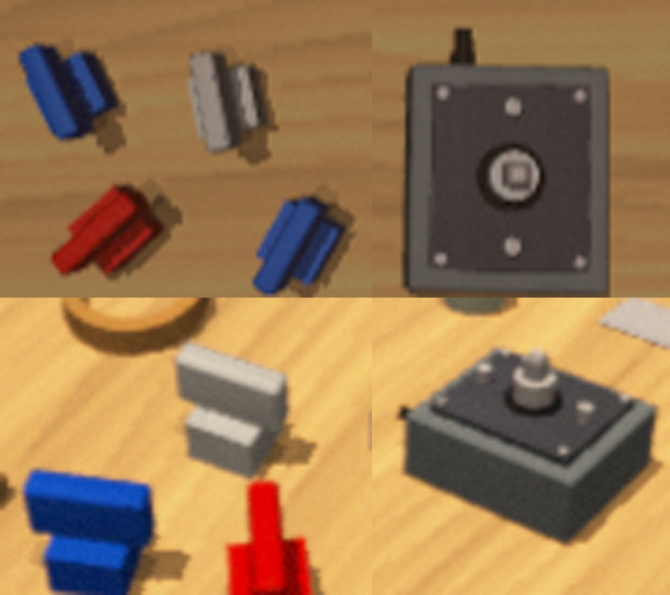

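The crop confirms the target: the only un-coloured T-handle is at top (176,262), z≈69.5 mm, with the bar (70×18) along world +11.5°. The stem is at about (523,-154), box x axis about -2.7°. Plate 70, posts 84.5, shoulder 94 and tip 113–116 mm all agree with the text. The cameras differ by about 4–5 mm in y, so I'll check against the gripper nearby. Moving now.

Emit:
{"fn": "apply_moves", "kwargs": {"moves": [[0, 0, 0, 0, 0, 0.1075, 0], [0, 0, 0, 0, 0, 0.1075, 0], [2.56, -2.22, 0, 0, 0, 0, 0], [2.56, -2.22, 0, 0, 0, 0, 0], [2.56, -2.22, 0, 0, 0, 0, 0], [2.56, -2.22, 0, 0, 0, 0, 0], [2.56, -2.22, 0, 0, 0, 0, 0], [2.56, -2.22, 0, 0, 0, 0, 0], [2.56, -2.22, 0, 0, 0, 0, 0], [2.56, -2.22, 0, 0, 0, 0, 0], [2.56, -2.22, 0, 0, 0, 0, 0], [2.56, -2.22, 0, 0, 0, 0, 0]], "squeeze": 60}}

```text
time_s: 1.1
position: [0.4596, -0.3016, 0.2311]
ee_rot: [-3.126, -0.315, 0.001]
force: [0.2, -0.4, -0.1]
finger_gap: 0.5
```

Emit:
{"fn": "apply_moves", "kwargs": {"moves": [[2.56, -2.22, 0, 0, 0, 0, 0], [2.56, -2.22, 0, 0, 0, 0, 0], [0.52, -3.43, 0, 0, 0, 0, 0], [0.52, -3.43, 0, 0, 0, 0, 0], [0.52, -3.43, 0, 0, 0, 0, 0], [0.52, -3.43, 0, 0, 0, 0, 0], [0.52, -3.43, 0, 0, 0, 0, 0], [0.52, -3.43, 0, 0, 0, 0, 0], [0.52, -3.43, 0, 0, 0, 0, 0], [0.52, -3.43, 0, 0, 0, 0, 0], [0.52, -3.43, 0, 0, 0, 0, 0], [0.52, -3.43, 0, 0, 0, 0, 0]]}}

```text
time_s: 2.1
position: [0.4823, 0.0985, 0.2312]
ee_rot: [3.126, 0.314, -0.001]
force: [0.1, -0.5, -0.1]
finger_gap: 0.501
```

Emit:
{"fn": "apply_moves", "kwargs": {"moves": [[0.52, -3.43, 0, 0, 0, 0, 0], [0.52, -3.43, 0, 0, 0, 0, 0], [0.52, -3.43, 1, 0, 0, 0, 0], [0.52, -3.43, 2, 0, 0, 0, 0], [0.52, -3.43, 2, 0, 0, 0, 0], [0.52, -3.43, 2, 0, 0, 0, 0], [0, 0, 2, 0, 0, 0, 0], [0, 0, 0, 0, 0, 0, 0]]}}

```text
time_s: 2.77
position: [0.4695, 0.3059, 0.1372]
ee_rot: [3.123, 0.321, -0.009]
force: [-1.3, -0.7, -0.5]
finger_gap: 0.498
```

Run:
```python
from m import *
s=manip.get_state();print(s["position"],s["ee_rot"])
T=cam("top","top1.npz");S=cam("side","side1.npz")
R=cv2.Rodrigues(s["ee_rot"])[0];p=s["position"]
out=[]
for c,n in((T,"t"),(S,"s")):
    im=c["image"][...,::-1].copy()
    pts=np.array([p, p+R@[0,0,-.05],[.4722,.3037,.07],[.4722,.3037,0]])
    q=proj(c,pts);print(n,q.round(1))
    w=cloud(c);k=w.reshape(-1,3);k=k[np.isfinite(k).all(1)]
    a=k[(np.linalg.norm(k[:,:2]-p[:2],axis=1)<.07)&(k[:,2]>.10)&(k[:,2]<.19)]
    if len(a): L=(a-p)@R; print("gripper pts in tool mm",len(a),np.percentile(L,[1,50,99],axis=0).round(4)*1000)
    u,v=q[2].astype(int);f=6
    x0,y0=u-32,v-45
    cr=cv2.resize(im[y0:y0+80,x0:x0+66],None,fx=f,fy=f,interpolation=cv2.INTER_CUBIC)
    for t in q: cv2.drawMarker(cr,tuple(int(z) for z in ((t-[x0,y0]+.5)*f)),(0,255,0),0,12,1)
    out.append(cr)
cv2.imwrite("pics/c1.png",np.hstack(out))
```

```text
[0.46950796 0.30591124 0.13724016] [ 3.1229263   0.32119296 -0.00939032]
t [[163.1 262.4]
 [157.2 262.2]
 [171.  261.4]
 [177.5 261.6]]
gripper pts in tool mm 18 [[-11.6  27.6 -52.5]
 [ -6.7  33.7 -49.1]
 [ 15.1  45.7  -6.2]]
s [[240.5 265.7]
 [239.1 247.9]
 [241.8 286.5]
 [243.3 307.4]]
gripper pts in tool mm 301 [[-10.7 -53.1 -52.5]
 [ -3.7  19.6 -26.6]
 [ 12.7  40.3  -3.5]]
```

View pics/c1.png

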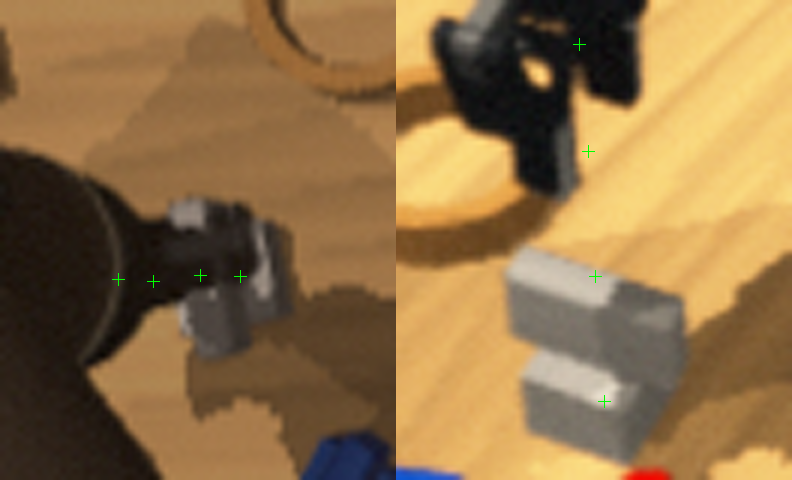

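The side crop shows the open fingers astride the bar with the projected bar centre on its top face at about (242,286); the top crop shows the gripper directly over it. I'll check tilt once settled.

Emit:
{"fn": "apply_moves", "kwargs": {"moves": [[0.2, 0, 1, 0, 0, 0, 0], [0, 0, 0, 0, 0, 0, 0], [0, 0, 0, 0, 0, 0, 0]]}}

```text
time_s: 3.12
position: [0.4751, 0.3043, 0.1316]
ee_rot: [3.126, 0.312, 0.001]
force: [-0.7, 0.7, 0.1]
finger_gap: 0.503
```

```bash
cat >> m.py <<'E'
def st():
    s=manip.get_state();R=cv2.Rodrigues(s["ee_rot"])[0]
    print(s["time_s"],"pos",s["position"].round(4),"F",s["force"].round(2),"M",s["wrist_torque"].round(2),"gap",round(s["finger_gap"],3))
    print("x_t yaw deg",np.degrees(np.arctan2(R[1,0],R[0,0])).round(2),"tilt z_t",R[:,2].round(4),"q",s["joints"].round(2));return s,R
E
python3 -c "
from m import *
s,R=st();print(R.T@(np.array([.4715,.3045,.038])-s['position'])*100)"
```

```text
3.1167 pos [0.4751 0.3043 0.1316] F [-0.7   0.67  0.09] M [ 0.02 -0.01  0.  ] gap 0.503
x_t yaw deg 11.4 tilt z_t [ 6.e-04 -2.e-04 -1.e+00] q [-0.43  0.46 -0.32  1.82  0.18  0.88 -2.21]
[-0.34998945 -0.09344996  9.36414286]
```

Emit:
{"fn": "apply_moves", "kwargs": {"moves": [[-0.35, -0.05, 1.5, 0, 0, 0, 0], [0, 0, 2, 0, 0, 0, 0], [0, 0, 2, 0, 0, 0, 0], [0, 0, 2, 0, 0, 0, 0], [0, 0, 1.2, 0, 0, 0, 0], [0, 0, 0.6, 0, 0, 0, 0], [0, 0, 0, 0, 0, 0, 0], [0, 0, 0, 0, 0, 0, 0]]}}

```text
time_s: 3.78
position: [0.4713, 0.3053, 0.039]
ee_rot: [-3.125, -0.314, -0.001]
force: [0.6, -0.8, -0.2]
finger_gap: 0.501
```

Emit:
{"fn": "apply_moves", "kwargs": {"moves": [[0, 0, 0, 0, 0, 0, 0.3], [0, 0, 0, 0, 0, 0, 0.5], [0, 0, 0, 0, 0, 0, 1], [0, 0, 0, 0, 0, 0, 1], [0, 0, 0, 0, 0, 0, 1], [0, 0, 0, 0, 0, 0, 1], [0, 0, 0, 0, 0, 0, 1]], "squeeze": 60}}

```text
time_s: 4.37
position: [0.4715, 0.3054, 0.0393]
ee_rot: [-3.125, -0.314, -0.002]
force: [-0.9, -1.3, 6.4]
finger_gap: 0.2
```

```bash
python3 -c "
from m import *
s,R=st()"
```

```text
4.3667 pos [0.4715 0.3054 0.0393] F [-0.92 -1.31  6.35] M [-0.18  0.09  0.02] gap 0.2
x_t yaw deg 11.49 tilt z_t [ 1.5e-03  8.0e-04 -1.0e+00] q [-0.47  0.58 -0.28  1.9   0.25  0.69 -2.27]
```

Emit:
{"fn": "apply_moves", "kwargs": {"moves": [[0, 0, -0.5, 0, 0, 0, 1], [0, 0, -1.5, 0, 0, 0, 1], [0, 0, -2, 0, 0, 0, 1], [0, 0, -3, 0, 0, 0, 1], [0, 0, -3, 0, 0, 0, 1], [0, 0, -3, 0, 0, 0, 1], [0, 0, -2, 0, 0, 0, 1], [0, 0, -0.5, 0, 0, 0, 1], [0, 0, 0, 0, 0, 0, 1], [0, 0, 0, 0, 0, 0, 1]], "squeeze": 80}}

```text
time_s: 5.2
position: [0.4704, 0.3046, 0.1924]
ee_rot: [3.125, 0.315, -0.002]
force: [-0.8, -0.6, -2.1]
finger_gap: 0.196
```

Run:
```python
from m import *
s,R=st()
S=cam("side","side2.npz")
cr=S["image"][150:330,150:350,::-1]
cv2.imwrite("pics/c2.png",cv2.resize(cr,None,fx=3,fy=3,interpolation=cv2.INTER_CUBIC))
w=cloud(S);k=w.reshape(-1,3);k=k[np.isfinite(k).all(1)]
a=k[(np.linalg.norm(k[:,:2]-s["position"][:2],axis=1)<.07)&(k[:,2]>.12)&(k[:,2]<.24)]
L=(a-s["position"])@R*1000
h=L[(L[:,2]>8)]
for lo in range(-35,45,5):
    b=L[(L[:,2]>lo)&(L[:,2]<=lo+5)]
    if len(b): print(lo,len(b),b[:,:2].min(0).round(1),b[:,:2].max(0).round(1))
# console plan: yaw -2.7
print("to console", R.T@(np.array([.523,-.153,s["position"][2]])-s["position"])*100)
```

```text
5.2 pos [0.4704 0.3046 0.1924] F [-0.83 -0.55 -2.06] M [ 0.   -0.01 -0.  ] gap 0.196
x_t yaw deg 11.5 tilt z_t [-9.e-04 -8.e-04 -1.e+00] q [-0.42  0.39 -0.34  1.76  0.15  1.01 -2.18]
-35 58 [-33.4 -25.5] [-0.8 18.8]
-30 106 [-35.4 -26.2] [ 8.  12.4]
-25 48 [-35.7 -25.5] [ 7.9 11.3]
-20 58 [-35.8 -26.2] [27.2  4.6]
-15 54 [-35.3 -24.8] [33.3  2. ]
-10 58 [-35.5 -24.2] [33.6  4.1]
-5 42 [-35.4 -18.8] [32.1  1.6]
0 44 [-35.4 -17.3] [32.   2.9]
5 133 [-34.4 -25.7] [29.9 -6.8]
10 47 [-22.8 -26.1] [21.2 -5.5]
15 40 [-22.6 -26.1] [21.7  0.3]
20 49 [-22.3 -25.4] [21.3  3.9]
25 41 [-22.6 -25.5] [22.   7.4]
30 53 [-22.8 -26.9] [20.8 17.4]
35 49 [-22.9 -25.1] [20.9 15.8]
40 3 [-21.2 -23.4] [-18.5 -15.1]
to console [-3.96932913e+00  4.58898321e+01  3.42010046e-02]
```

View pics/c2.png

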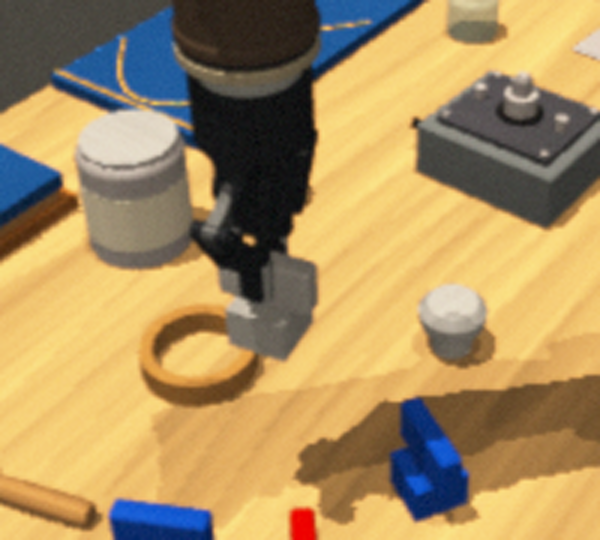

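Held: hub level (±22 mm in tool x), gap ≈ 17 mm, weight about 2 N. The hub's face shows the side camera reading about 3.7 mm too far in +y, so the stem's y ≈ -153.5 from both cameras. Next: turn by -14.2° and carry it over.

Emit:
{"fn": "apply_moves", "kwargs": {"moves": [[0, 0, 0, 0, 0, 0.083, 1], [0, 1, 0, 0, 0, 0.083, 1], [0, 2, 0, 0, 0, 0.082, 1], [0.41, 3, 0, 0, 0, 0, 1], [0.41, 3, 0, 0, 0, 0, 1], [0.41, 3, 0, 0, 0, 0, 1], [0.41, 3, 0, 0, 0, 0, 1], [0.41, 3, 0, 0, 0, 0, 1], [0.41, 3, 0, 0, 0, 0, 1], [0.41, 3, 0, 0, 0, 0, 1], [0.41, 3, 0, 0, 0, 0, 1], [0.41, 3, 0, 0, 0, 0, 1]]}}

```text
time_s: 6.25
position: [0.4957, 0.0021, 0.1916]
ee_rot: [3.14, -0.074, -0.005]
force: [1.6, 0.1, -1.0]
finger_gap: 0.203
```

```bash
python3 -c "
from m import *
s,R=st();print(R.T@(np.array([.523,-.1535,.18])-s['position'])*100)"
```

```text
6.25 pos [0.4957 0.0021 0.1916] F [ 1.63  0.1  -1.02] M [ 0.02 -0.01 -0.09] gap 0.203
x_t yaw deg -2.7 tilt z_t [-3.1e-03 -3.0e-04 -1.0e+00] q [ 0.03  0.28 -0.18  1.92  0.06  0.95 -1.79]
[ 3.46528004 15.41435092  1.15415677]
```

Emit:
{"fn": "apply_moves", "kwargs": {"moves": [[0.6, 2.6, 0, 0, 0, 0, 1], [0.6, 2.6, 0, 0, 0, 0, 1], [0.6, 2.6, 0, 0, 0, 0, 1], [0.6, 2.6, 0, 0, 0, 0, 1], [0.6, 2.6, 0, 0, 0, 0, 1], [0.45, 1.6, 0, 0, 0, 0, 1], [0, 0.7, 0.5, 0, 0, 0, 1], [0, 0, 0.4, 0, 0, 0, 1], [0, 0, 0, 0, 0, 0, 1], [0, 0, 0, 0, 0, 0, 1]]}}

```text
time_s: 7.08
position: [0.5234, -0.1488, 0.1832]
ee_rot: [-3.14, 0.071, 0.003]
force: [0.3, 0.3, -1.9]
finger_gap: 0.199
```

```bash
cat > v.py <<'E'
from m import *
import sys
s,R=st();p=s["position"];P=[]
S0=load("side0.npz")
# console frame
yaw=np.radians(-2.7);C=np.array([[np.cos(yaw),-np.sin(yaw)],[np.sin(yaw),np.cos(yaw)]])
o=np.array([.523,-.1535])
def prof(w,lo,hi,st_=4):
    k=w.reshape(-1,3);k=k[np.isfinite(k).all(1)];L=np.c_[(k[:,:2]-o)@C,k[:,2]]*1000
    L=L[(np.abs(L[:,:2])<38).all(1)]
    for z in np.arange(lo,hi,st_):
        b=L[(L[:,2]>z)&(L[:,2]<=z+st_)]
        if len(b)>2: print(z,len(b),"x",b[:,0].min().round(1),b[:,0].max().round(1),"y",b[:,1].min().round(1),b[:,1].max().round(1))
tag=sys.argv[1]
S=[cam("side",f"side_{tag}.npz") for _ in range(3)]
print("stem before");prof(cloud(S0),88,120)
print("now");prof(cloud(S[0]),88,200)
im=np.mean([c["image"] for c in S],0).astype(np.uint8)[...,::-1]
cv2.imwrite(f"pics/v{tag}.png",cv2.resize(im[130:230,275:375],None,fx=6,fy=6,interpolation=cv2.INTER_CUBIC))
E
python3 v.py a
```

```text
7.0833 pos [ 0.5234 -0.1488  0.1832] F [ 0.34  0.3  -1.87] M [ 0.01 -0.    0.03] gap 0.199
x_t yaw deg -2.6 tilt z_t [-0.0022  0.0012 -1.    ] q [ 0.26  0.36 -0.11  1.82  0.05  0.96 -1.48]
stem before
88 18 x -15.4 15.7 y -3.4 20.2
92 28 x -16.6 13.6 y -9.5 16.8
96 8 x -8.3 7.3 y -2.3 10.4
100 7 x -8.4 -0.7 y -1.0 11.8
104 9 x -9.3 7.2 y -6.0 13.3
108 13 x -9.7 4.3 y -2.6 13.1
112 10 x -6.2 5.0 y -3.9 9.3
now
88 26 x -16.3 13.5 y -8.9 22.7
92 23 x -13.5 13.9 y -10.3 21.2
96 4 x -9.3 -1.4 y 0.6 10.3
100 11 x -9.0 7.4 y 0.6 12.8
104 8 x -9.1 6.4 y -6.1 10.4
108 13 x -8.8 4.7 y -4.3 11.0
112 10 x -5.3 5.9 y -3.0 8.6
140 11 x -22.1 24.6 y -6.7 30.0
144 23 x -22.9 22.5 y -11.7 31.3
148 28 x -23.9 21.9 y -11.6 33.0
152 23 x -22.7 19.4 y -12.7 32.0
156 21 x -22.3 22.3 y -8.8 33.8
160 26 x -23.7 19.2 y -12.9 31.9
164 21 x -23.2 19.8 y 1.9 31.8
168 18 x -22.2 20.4 y 9.3 32.2
172 58 x -22.6 21.4 y 11.6 33.6
176 22 x -34.8 27.3 y 1.3 30.0
180 24 x -35.7 31.4 y 12.7 23.5
184 23 x -35.2 33.7 y 5.3 24.0
188 26 x -36.3 33.9 y 3.0 28.1
192 32 x -34.8 33.5 y -1.8 33.5
196 27 x -35.9 33.7 y 2.3 30.1
```

View pics/va.png

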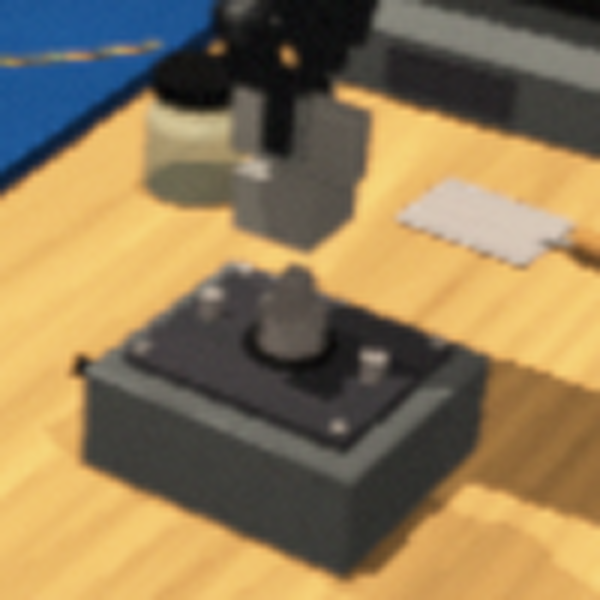

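The side crop shows the handle above and behind (toward +y of) the stem: hub bottom corner near (326,172) full-frame, stem tip at about (324,175). I'll refine the offset by fitting the visible hub and box faces in this one view.

```bash
cat > f.py <<'E'
from m import *
import sys
yaw=np.radians(-2.7);C=np.array([[np.cos(yaw),-np.sin(yaw)],[np.sin(yaw),np.cos(yaw)]])
o=np.array([.523,-.1535])
def faces(fn,zlo,zhi):
    c=load(fn);w=cloud(c)
    L=np.concatenate([(w[...,:2]-o)@C,w[...,2:]],-1)*1000
    n=np.cross(cv2.blur(np.roll(w,-1,1)-np.roll(w,1,1),(3,3)),cv2.blur(np.roll(w,-1,0)-np.roll(w,1,0),(3,3)))
    n/=np.linalg.norm(n,axis=-1,keepdims=True); n[...,:2]=n[...,:2]@C
    n*=-1 if np.nanmedian(n[...,2])<0 else 1
    def fit(m,ax,name):
        q=L[m]; 
        if len(q)<8: print(name,len(q));return
        A=np.c_[q[:,1-ax],q[:,2],np.ones(len(q))];v=q[:,ax];k=np.ones(len(q),bool)
        for _ in range(4):
            k=abs(v-np.median(v[k]))<4
        print(name,k.sum(),"med",np.median(v[k]).round(2),"se",(v[k].std()/k.sum()**.5*1.25).round(2),"slope deg",np.degrees(np.arctan(np.polyfit(q[k][:,1-ax],v[k],1)[0])).round(1), "mid other",np.median(q[k][:,1-ax]).round(1))
    ok=np.isfinite(L).all(-1); z=L[...,2]; x=L[...,0];y=L[...,1]
    for ax,t in((0,.6),(1,.6)):
        m=ok&(np.abs(n[...,ax])>t)
        a,b=(x,y) if ax==0 else (y,x)
        sg=-1 if ax==0 else 1
        fit(m&(z>8)&(z<62)&(abs(a-sg*80+(0 if ax==0 else 10))<12)&(abs(b)<75),ax,"box "+"xy"[ax])
        fit(m&(z>zlo)&(z<zhi)&(abs(a-sg*26)<12)&(abs(b-4)<24),ax,"hub "+"xy"[ax])
faces(sys.argv[1],float(sys.argv[2]),float(sys.argv[3]))
E
python3 f.py side_a.npz 146 174; echo; python3 f.py side0.npz 200 300
```

```text
box x 13 med -79.9 se 0.39 slope deg -7.4 mid other -37.9
hub x 0
box y 0
hub y 0

box x 0
hub x 0
box y 146 med 71.84 se 0.16 slope deg -1.5 mid other 34.8
hub y 0
```

Those plane fits are too sparse to use at this range. The silhouette extents are enough: hub and stem agree in x to within 1 mm, and y needs about 4.7–6 mm. The taper captures ±4 mm, so I'll shift, descend to just above the tip and recheck.

Emit:
{"fn": "apply_moves", "kwargs": {"moves": [[0, 0.25, 0.5, 0, 0, 0, 1], [0, 0.24, 0.8, 0, 0, 0, 1], [0, 0, 0.8, 0, 0, 0, 1], [0, 0, 0.3, 0, 0, 0, 1], [0, 0, 0, 0, 0, 0, 1], [0, 0, 0, 0, 0, 0, 1]]}}

```text
time_s: 7.73
position: [0.5236, -0.1555, 0.1599]
ee_rot: [-3.141, 0.074, 0.001]
force: [0.6, -0.1, -1.4]
finger_gap: 0.195
```

```bash
python3 v.py b | head -3
python3 - <<'E'
from m import *
# average silhouette: project model outlines for hub and stem with a common image shift; draw
S=load("side_b.npz");s=manip.get_state();R=cv2.Rodrigues(s["ee_rot"])[0];p=s["position"]
im=cv2.resize(S["image"][130:230,275:375,::-1],None,fx=6,fy=6,interpolation=cv2.INTER_CUBIC)
def box(c,Rm,hx,hy,z0,z1,col,b=np.array([0,.0035,0])):
    P=[[sx*hx,sy*hy,z] for z in(z0,z1) for sx,sy in((-1,-1),(1,-1),(1,1),(-1,1))]
    q=((proj(S,np.array(P)@Rm.T+c+b)-[275,130]+.5)*6).astype(int)
    for i in range(4):
        for a,d in((i,(i+1)%4),(i+4,(i+1)%4+4),(i,i+4)): cv2.line(im,tuple(map(int,q[a])),tuple(map(int,q[d])),col,1)
C=cv2.Rodrigues(np.array([0,0,np.radians(-2.7)]))[0];o=np.array([.523,-.1535,0])
box(o,C,.08,.07,0,.07,(0,255,0));box(o,C,.008,.008,.094,.110,(0,255,0));box(o,C,.005,.005,.110,.116,(0,255,0))
box(p+R@[0,0,.0393],R,.022,.022,-.032,0,(0,0,255));box(p+R@[0,0,.0393],R,.035,.009,-.07,-.032,(0,0,255))
cv2.imwrite("pics/vb2.png",im)
E
```

```text
7.7333 pos [ 0.5236 -0.1555  0.1599] F [ 0.57 -0.05 -1.39] M [ 0.05 -0.05 -0.04] gap 0.195
x_t yaw deg -2.71 tilt z_t [-8.e-04  2.e-04 -1.e+00] q [ 0.27  0.39 -0.11  1.85  0.05  0.91 -1.48]
stem before
```

View pics/vb2.png

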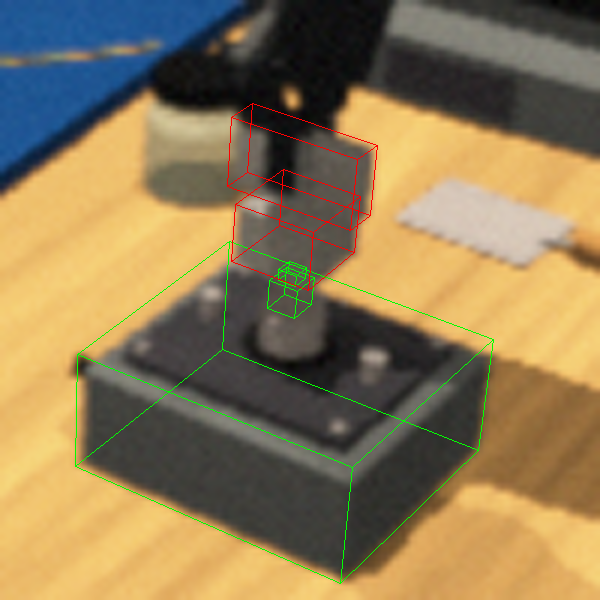

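The overlay (green: box and stem, red: handle model at the measured pose) shows the same ≈1 px shift for both, so they line up to about 1–2 mm. TCP readings jitter by a mm or so, so I'll average some.

Run:
```python
from m import *
a=[]
for i in range(10): manip.camera("side"); s=manip.get_state(); a.append(np.r_[s["position"]*1000,s["force"]])
a=np.array(a);print(a.mean(0).round(2),a.std(0).round(2))
```

```text
[ 5.2397e+02 -1.5563e+02  1.6048e+02  5.0000e-02  1.9000e-01 -1.9200e+00] [0.09 0.02 0.11 0.38 0.36 0.49]
```

Run:
```python
from m import *
yaw=np.radians(-2.7);C=np.array([[np.cos(yaw),-np.sin(yaw)],[np.sin(yaw),np.cos(yaw)]]);o=np.array([.523,-.1535])
def ext(w,lo,hi,r):
    k=w.reshape(-1,3);k=k[np.isfinite(k).all(1)];L=np.c_[(k[:,:2]-o)@C,k[:,2]]*1000
    L=L[(np.abs(L[:,:2])<r).all(1)]
    v=[]
    for z in range(lo,hi,3):
        b=L[(L[:,2]>z)&(L[:,2]<=z+3)]
        if len(b)>4: v.append([b[:,0].min(),b[:,0].max(),b[:,1].max()])
    v=np.median(v,0);return v,"xc",((v[0]+v[1])/2).round(2)
B=[cloud(cam("side")) for _ in range(5)]
avg=np.nanmean(B,0)
print("hub b",ext(avg,124,150,34))
print("bar b",ext(avg,160,186,45))
A=np.nanmean([cloud(load(f)) for f in("side0.npz","side1.npz","side2.npz","side_a.npz")],0)
print("plunger r17",ext(A,84,93,25)); print("stem r8",ext(A,96,110,16))
E=avg.reshape(-1,3);E=E[np.isfinite(E).all(1)];L=np.c_[(E[:,:2]-o)@C,E[:,2]]*1000
bx=L[(L[:,2]>10)&(L[:,2]<60)&(abs(L[:,0])<60)&(L[:,1]>60)&(L[:,1]<82)];print("box front y",np.median(bx[:,1]),len(bx))
bx=L[(L[:,2]>10)&(L[:,2]<60)&(abs(L[:,1])<55)&(L[:,0]<-70)&(L[:,0]>-90)];print("box left x",np.median(bx[:,0]),len(bx))
hb=L[(L[:,2]>124)&(L[:,2]<148)&(abs(L[:,0])<16)&(L[:,1]>18)&(L[:,1]<32)];print("hub front y",np.median(hb[:,1]),len(hb))
hb=L[(L[:,2]>124)&(L[:,2]<148)&(abs(L[:,1])<16)&(L[:,0]>-30)&(L[:,0]<-15)];print("hub left x",np.median(hb[:,0]),len(hb))
```

```text
hub b (array([-21.38581397,  21.86442619,  23.91618392]), 'xc', np.float64(0.24))
bar b (array([-33.99279492,  32.29006608,  22.92316196]), 'xc', np.float64(-0.85))
plunger r17 (array([-16.64588551,   7.98850407,  20.12850318]), 'xc', np.float64(-4.33))
stem r8 (array([-8.4006812 ,  6.15736403, 11.51147883]), 'xc', np.float64(-1.12))
box front y 71.92188463321867 496
box left x -79.95710878464314 250
hub front y 22.71896212488945 66
hub left x -21.055910135786526 32
```

Consistent correction: about +1.5 mm in box y (face fit +1.2, silhouette +1.6, TCP +2.1) and about -0.8 mm in x. I'll apply it and ease down onto the taper.

Emit:
{"fn": "apply_moves", "kwargs": {"moves": [[-0.08, -0.15, 0, 0, 0, 0, 1], [0, 0, 0, 0, 0, 0, 1], [0, 0, 0.3, 0, 0, 0, 1], [0, 0, 0.3, 0, 0, 0, 1], [0, 0, 0.3, 0, 0, 0, 1], [0, 0, 0, 0, 0, 0, 1], [0, 0, 0, 0, 0, 0, 1], [0, 0, 0, 0, 0, 0, 1]]}}

```text
time_s: 9.3
position: [0.5232, -0.1541, 0.1513]
ee_rot: [-3.141, 0.074, 0.0]
force: [-0.6, -0.3, -2.0]
finger_gap: 0.2
```

```bash
python3 -c "
from m import *
st()"
```

```text
9.3 pos [ 0.5232 -0.1541  0.1513] F [-0.61 -0.32 -2.  ] M [-0.02  0.   -0.01] gap 0.2
x_t yaw deg -2.71 tilt z_t [-1.e-04  0.e+00 -1.e+00] q [ 0.27  0.39 -0.11  1.86  0.05  0.89 -1.48]
```

Emit:
{"fn": "apply_moves", "kwargs": {"moves": [[0, 0, 0.2, 0, 0, 0, 1], [0, 0, 0.2, 0, 0, 0, 1], [0, 0, 0.2, 0, 0, 0, 1], [0, 0, 0.2, 0, 0, 0, 1], [0, 0, 0, 0, 0, 0, 1], [0, 0, 0, 0, 0, 0, 1]]}}

```text
time_s: 9.8
position: [0.523, -0.1541, 0.1431]
ee_rot: [-3.141, 0.074, 0.001]
force: [0.8, -0.1, -1.3]
finger_gap: 0.198
```

```bash
python3 -c "
from m import *
st()"
```

```text
9.8 pos [ 0.523  -0.1541  0.1431] F [ 0.79 -0.09 -1.34] M [ 0.02  0.04 -0.02] gap 0.198
x_t yaw deg -2.71 tilt z_t [-4.e-04  0.e+00 -1.e+00] q [ 0.27  0.4  -0.11  1.87  0.05  0.87 -1.48]
```

Emit:
{"fn": "apply_moves", "kwargs": {"moves": [[0, 0, 0.2, 0, 0, 0, 1], [0, 0, 0.2, 0, 0, 0, 1], [0, 0, 0.2, 0, 0, 0, 1], [0, 0, 0.15, 0, 0, 0, 1], [0, 0, 0, 0, 0, 0, 1], [0, 0, 0, 0, 0, 0, 1]]}}

```text
time_s: 10.3
position: [0.5231, -0.1541, 0.1357]
ee_rot: [-3.141, 0.074, 0.0]
force: [-0.4, -0.4, -1.7]
finger_gap: 0.197
```

Emit:
{"fn": "apply_moves", "kwargs": {"moves": [[0, 0, 0.1, 0, 0, 0, 1], [0, 0, 0, 0, 0, 0, 1], [0, 0, 0, 0, 0, 0, 1]]}}

```text
time_s: 10.55
position: [0.5231, -0.1541, 0.1348]
ee_rot: [3.141, -0.074, 0.0]
force: [0.3, -0.3, -2.5]
finger_gap: 0.2
```

Emit:
{"fn": "apply_moves", "kwargs": {"moves": [[0, 0, 0.1, 0, 0, 0, 1], [0, 0, 0, 0, 0, 0, 1], [0, 0, 0, 0, 0, 0, 1]]}}

```text
time_s: 10.8
position: [0.5231, -0.1541, 0.1338]
ee_rot: [3.141, -0.074, -0.0]
force: [-0.1, -0.7, -1.4]
finger_gap: 0.195
```

Emit:
{"fn": "apply_moves", "kwargs": {"moves": [[0, 0, 0.1, 0, 0, 0, 1], [0, 0, 0, 0, 0, 0, 1], [0, 0, 0, 0, 0, 0, 1]]}}

```text
time_s: 11.05
position: [0.5233, -0.1542, 0.1332]
ee_rot: [3.141, -0.074, 0.001]
force: [-1.9, 0.1, 4.6]
finger_gap: 0.194
```

Contact at TCP z≈0.1333, exactly the expected home height (0.0393+0.094). Next I'll press in small steps while watching the force slope.

Emit:
{"fn": "apply_moves", "kwargs": {"moves": [[0, 0, 0.1, 0, 0, 0, 1], [0, 0, 0, 0, 0, 0, 1], [0, 0, 0, 0, 0, 0, 1], [0, 0, 0, 0, 0, 0, 1]]}}

```text
time_s: 11.38
position: [0.5233, -0.1541, 0.1322]
ee_rot: [3.141, -0.074, 0.001]
force: [-1.3, 1.7, 5.0]
finger_gap: 0.197
```

Emit:
{"fn": "apply_moves", "kwargs": {"moves": [[0, 0, 0.1, 0, 0, 0, 1], [0, 0, 0.1, 0, 0, 0, 1], [0, 0, 0, 0, 0, 0, 1], [0, 0, 0, 0, 0, 0, 1]]}}

```text
time_s: 11.72
position: [0.5233, -0.1541, 0.1302]
ee_rot: [3.141, -0.074, 0.001]
force: [-1.3, 0.7, 5.8]
finger_gap: 0.197
```

Emit:
{"fn": "apply_moves", "kwargs": {"moves": [[0, 0, 0.1, 0, 0, 0, 1], [0, 0, 0.1, 0, 0, 0, 1], [0, 0, 0, 0, 0, 0, 1], [0, 0, 0, 0, 0, 0, 1]]}}

```text
time_s: 12.05
position: [0.5233, -0.1541, 0.1283]
ee_rot: [3.141, -0.074, 0.001]
force: [-3.2, -0.1, 7.3]
finger_gap: 0.201
```

Emit:
{"fn": "apply_moves", "kwargs": {"moves": [[0, 0, 0.1, 0, 0, 0, 1], [0, 0, 0.1, 0, 0, 0, 1], [0, 0, 0.1, 0, 0, 0, 1], [0, 0, 0.1, 0, 0, 0, 1], [0, 0, 0.05, 0, 0, 0, 1], [0, 0, 0, 0, 0, 0, 1], [0, 0, 0, 0, 0, 0, 1]]}}

```text
time_s: 12.63
position: [0.5233, -0.1542, 0.124]
ee_rot: [3.14, -0.074, 0.001]
force: [-2.8, -0.1, 10.2]
finger_gap: 0.197
```

```bash
cat > e.py <<'E'
from m import *
import sys
a=[];I=[];W=[]
for i in range(10):
    c=manip.camera("side"); s=manip.get_state(); a.append(np.r_[s["position"]*1000,s["force"]]);I.append(c["image"]);W.append(cloud(c))
a=np.array(a);print("mean",a.mean(0).round(2),"sd",a.std(0).round(2));st()
W=np.array(W)
yaw=np.radians(-2.7);C=np.array([[np.cos(yaw),-np.sin(yaw)],[np.sin(yaw),np.cos(yaw)]]);o=np.array([.523,-.152])
L=np.concatenate([(W[...,:2]-o)@C,W[...,2:]],-1)*1000
L=np.nanmedian(L,0)
f=(abs(L[...,0])<17)&(L[...,1]>19)&(L[...,1]<30)&(L[...,2]>76)
print("hub front z range",np.nanpercentile(L[f][:,2],[0,2,50,98,100]).round(1),f.sum())
for sx in(-1,1):
    g=(np.hypot(L[...,0]-48*sx,L[...,1])<9)&(L[...,2]>75)&(L[...,2]<90);print("post z",np.sort(L[g][:,2])[-6:].round(1))
t=(abs(L[...,0])>12)&(abs(L[...,0])<33)&(abs(L[...,1])<8)&(L[...,2]>145)&(L[...,2]<160);print("bar top z",np.median(L[t][:,2]).round(1),t.sum())
cv2.imwrite("pics/%s.png"%sys.argv[1],cv2.resize(np.mean(I,0).astype(np.uint8)[140:220,280:370,::-1],None,fx=7,fy=7,interpolation=cv2.INTER_CUBIC))
E
python3 e.py e1
```

```text
mean [ 5.2334e+02 -1.5416e+02  1.2406e+02 -3.1800e+00  4.9000e-01  9.7400e+00] sd [0.01 0.02 0.01 0.33 0.62 0.41]
13.1333 pos [ 0.5234 -0.1541  0.1241] F [-3.22  0.66 10.17] M [0.27 0.78 0.03] gap 0.2
x_t yaw deg -2.71 tilt z_t [ 8.e-04 -3.e-04 -1.e+00] q [ 0.27  0.43 -0.1   1.89  0.06  0.83 -1.49]
hub front z range [ 83.5  85.3 148.  300.7 306.1] 247
post z [81.9 82.2 82.4 82.4 82.7 83. ]
post z [82.2 82.5 82.7 83.  83.2 83.6]
bar top z 153.4 19
```

View pics/e1.png

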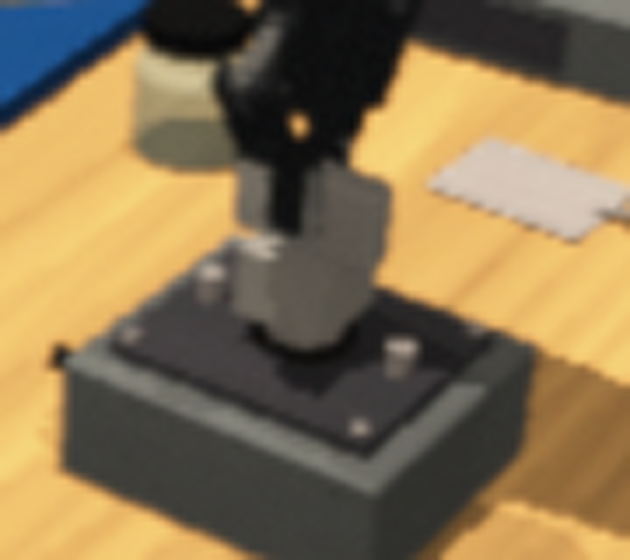

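The crop shows the handle down on the plunger, its hub foot level with the post tops (posts at about (211,270) and (402,345) in the crop). Kinematic travel is 9.3 mm and the push is 9.7 N. I'll take it another 0.6 mm.

Emit:
{"fn": "apply_moves", "kwargs": {"moves": [[0, 0, 0.06, 0, 0, 0, 1], [0, 0, 0, 0, 0, 0, 1], [0, 0, 0, 0, 0, 0, 1], [0, 0, 0, 0, 0, 0, 1], [0, 0, 0, 0, 0, 0, 1]]}}

```text
time_s: 13.55
position: [0.5234, -0.1542, 0.1235]
ee_rot: [3.14, -0.074, 0.001]
force: [-2.9, 0.7, 10.9]
finger_gap: 0.198
```

```bash
python3 e.py e2
```

```text
mean [ 5.2335e+02 -1.5417e+02  1.2350e+02 -3.1700e+00  4.7000e-01  1.0220e+01] sd [0.01 0.02 0.01 0.47 0.42 0.38]
14.05 pos [ 0.5234 -0.1542  0.1235] F [-2.85  0.96  9.96] M [0.23 0.79 0.06] gap 0.2
x_t yaw deg -2.72 tilt z_t [ 7.e-04 -2.e-04 -1.e+00] q [ 0.27  0.43 -0.1   1.89  0.06  0.83 -1.49]
hub front z range [ 82.1  85.4 147.7 301.3 563.1] 248
post z [82.1 82.2 82.4 82.4 83.  83.2]
post z [82.3 82.4 82.5 82.8 82.9 83. ]
bar top z 152.6 20
```

Travel is 9.8–9.9 mm, the push is 10.2 N, and bar top minus post top is about 69.8 mm (70 expected). The pose is steady, so I'm handing in.

```bash
python3 -c "
from bench import manip
print(manip.sign_off())"
```

```text
the job is handed in; nothing more can be done
None
```

The T-handle is fitted fully home on the stem and held pressed at half travel. I handed the job in at about 14 s, with the arm still holding it.

**Handle:** I picked up the uncoloured aluminium T-handle and turned it -14.2° to line up with the box. It went onto the stem with no measurable contact until the shoulder.

**Seating:** Contact came at TCP z ≈ 133.3 mm, the height expected for the handle fully home.

**Last checks:**
- **Travel:** about 9.8 mm by the arm's position.
- **Push:** 10.2 N, against about 10 N expected at half travel, rising at roughly 0.55 N/mm along the way. The stop was never approached.
- **Height:** by the side camera, the bar top is about 69.8 mm above the post tops, where 70 mm is level.
- **Holding:** the pose, push and grip were steady.

**Disagreements:**
- The side camera read about 2–4 mm too far in +y compared with the top camera and the arm, so I aligned the handle and stem within one view.
- The plane fit on the hub and box faces found too few points to use.
- A sideways force of about 3 N remains in the fit.
- I did not take a final picture of the bystanders. No unexpected force showed in the readings between moves.

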